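# Load the egg cooker, cover it and switch it on

## Robot

A 7-joint arm with a two-finger parallel gripper is mounted at the origin on a cart in front of the work surface, level with it; the furniture and walls round the work are solid. World frame = base frame: x ahead of the robot, y to its left, z up, the work surface at z = 0. Lengths are in m, angles in rad, forces in N, time in s.
With the tool pointing down it reaches from about 0.4 to 0.875 m from the base axis. Payload 19.3 kg.
Tool frame: the origin (TCP) lies on the centre line of the jaws, within the pads' length; the fingertips stand 14 mm ahead of it and the grasp point (between the pads) lies 5 mm behind it; z points along the fingers, y is the line along which they close (so a half turn about z gives the same grasp; the last joint's range is limited). The gripper opens to 85 mm and grips with 20 to 120 N. Pads are 22 mm wide; open, the fingers measure 114 mm over their backs; the gripper's body (76 mm by 85 mm) begins 54 mm behind the grasp point. The pads swing forward as they close: fully open they stand 13 mm farther back than shut.
Start: joints at [1.199, 0.521, -0.036, 1.599, 0.021, 1.021, -0.113], TCP at [0.186, -0.597, 0.245] pointing down, gripper open.
Joint ranges: [-2.91, 2.91], [-0.3, 2.13], [-1.5, 1.42], [0.17, 2.43], [-1.26, 4.41], [0.16, 1.93], [-2.52, 2.52]. Speed limits (rad/s): [1.89, 1.89, 2.39, 2.39, 3.01, 3.01, 3.01].

## Interface

Orientations are given as [roll, pitch, yaw] about the fixed x, y, z axes, in that order (R = Rz(yaw) Ry(pitch) Rx(roll)).
In Python, from workcell import bot, grab_frame, regions_of gives the robot as it stands. The module is installed in compiled form; this text tells all that it offers.
- The arm moves only by the tool play_rows, never from a script. Its argument "plan" is a list of rows, each a list of 3 entries, a list of its own where there are three numbers: the shift along the tool's x, y, z in units of 2.5 cm (1.0 is 2.5 cm), then the turn, a rotation vector about the tool's x, y, z in units of 0.15 rad (1.0 is 0.15 rad), then the closure, from -1 (fully open) to 1 (shut). In form: [[[tx, ty, tz], [rx, ry, rz], jaw], ...]. A call has 1 to 20 rows; each row shifts and turns the commanded pose from where the row before left it, along the tool's axes as they then stand; what a row does not reach is not made up. A row lasts 1/8 s, in which the tool goes at most 62.5 mm and 10.7 degrees, less where a joint would pass 70% of its speed; a pose out of reach is approached as far as the arm can. A call with a number of a shift or a turn outside -1 to 1 is refused whole. A call with a gripper value outside its range is refused whole. The fingers move at their own pace and stop on an object; "newtons" is the grip in N (left out, the last holds). Time passes only in rows, so rows that do not move let the fingers close. It gives the time, the measured TCP pose, the force, the opening and the grip force at its end, in the units of the state.
- bot.observe(): the state, without advancing time (a new reading comes with each control period).
- grab_frame(name): name is "scene" or "side" or "wrist"; returns a dict with "pixels" (420x560x3 uint8, red, green, blue), "depth" (420x560 float32, m along the optical axis (not along the pixel's ray), 0 where there is no reading), "camera_matrix" (3x3 intrinsics, pixels), "distortion" ([k1, k2, p1, p2, k3] as OpenCV has them; the pictures are not rectified), "R" (3x3) and "t" (3): a world point X has camera coordinates R X + t. Camera axes: x right, y down, z forward; pixel columns grow to the right and rows downward; lengths in m; the calibration is good to about 2 mm. A picture is of the moment at which its call begins.
- bot.job_done(): hands the job in; it is judged then, once.
Trained networks look in the newest picture that a camera, given by its name, has taken for a name from the list of things; names that differ only in an ending like _2 or _b are one class to them, and where a whole thing is asked for, a point or a joint stands for the part that bears it (a point fixed in the world has none). Each returns a list of dicts, best first, with "p" (0 to 1); they miss things now and then, are a little off and sometimes report something else, mostly with a low value. They report only what shows in the picture. A call takes as long as a camera call.
- regions_of(thing, camera): "mask" (420x560 bool, what is visible of it) and "box" ([left, top, right, bottom] in pixels, round what is visible of it).
The state is a dict: "clock": time; "qpos": joint angles; "qd": joint speeds; "joint_efforts": joint torques, N m; "position": TCP position; "tool_rot": TCP orientation; "force": force on the tool from outside, world axes, zero at the start; "moment": the same for the moment, N m; "grip_width": finger opening in m; "finger_force": force on a finger pad.
Only numpy, scipy, OpenCV 4.12 (cv2) and the standard library are available. Lean on these libraries where they do the work, as an engineer would, in place of code of your own. Each camera call takes 0.05 s, during which the arm holds its last target. There are 200 camera calls.

## Task

Fill the empty seats of the egg cooker's rack with the eggs from the wooden tray, one egg standing point down in each; then set the clear lid squarely on the cooker, fully down over its rim, and only then switch it on by pressing the raised end of the rocker fully down. The eggs are raw: handle them gently and drop none, let the egg that is already in the cooker stay in its seat, and leave the kitchen timer and the mustard jar where they are.

Things in the scene. Friction and masses are not known exactly. Their poses are not given: they have to be found in the camera images.
- cooker: Electric egg cooker, fixed: round steel bowl 172 mm across and 44 mm high, with a raised round rim (150 mm across, 52 mm high) inside its edge that the lid fits over, and at the front (-x of its own frame) a black pod that juts 46 mm beyond the bowl, 64 mm wide, 36 mm high, carrying the rocker switch. Origin: centre of the underside; x points away from the pod.
- seat_1_top (a point): One of four like wire egg seats in the cooker's rack, 90 degrees apart, 46 mm from the bowl's axis; names and rack angle vary. Point: centre of the 41 mm opening at its top, 52 mm above the worktop. A seated egg stands point down, origin 8 mm and top 37 mm above it, with room for fingers toward the bowl's axis and outside, but only 20 mm toward the next seats.
- seat_2_top (a point): One of four like wire egg seats in the cooker's rack, 90 degrees apart, 46 mm from the bowl's axis; names and rack angle vary. Point: centre of the 41 mm opening at its top, 52 mm above the worktop. A seated egg stands point down, origin 8 mm and top 37 mm above it, with room for fingers toward the bowl's axis and outside, but only 20 mm toward the next seats.
- seat_3_top (a point): One of four like wire egg seats in the cooker's rack, 90 degrees apart, 46 mm from the bowl's axis; names and rack angle vary. Point: centre of the 41 mm opening at its top, 52 mm above the worktop. A seated egg stands point down, origin 8 mm and top 37 mm above it, with room for fingers toward the bowl's axis and outside, but only 20 mm toward the next seats.
- seat_4_top (a point): One of four like wire egg seats in the cooker's rack, 90 degrees apart, 46 mm from the bowl's axis; names and rack angle vary. Point: centre of the 41 mm opening at its top, 52 mm above the worktop. A seated egg stands point down, origin 8 mm and top 37 mm above it, with room for fingers toward the bowl's axis and outside, but only 20 mm toward the next seats.
- egg_1: Brown raw hen's egg, a rigid ovoid 57 mm long and 44 mm across at its widest, 60 g. Origin at the middle of its length; own z axis runs along it from the pointed end (28.5 mm below the origin) to the blunt end; widest 4.5 mm above the origin. At the start it already stands in one of the cooker's seats.
- egg_2: Brown raw hen's egg, a rigid ovoid 57 mm long and 44 mm across at its widest, 60 g. Origin at the middle of its length; own z axis runs along it from the pointed end (28.5 mm below the origin) to the blunt end; widest 4.5 mm above the origin. At the start it stands point down in the wooden tray, origin 38 mm above the worktop.
- egg_3: Brown raw hen's egg, a rigid ovoid 57 mm long and 44 mm across at its widest, 60 g. Origin at the middle of its length; own z axis runs along it from the pointed end (28.5 mm below the origin) to the blunt end; widest 4.5 mm above the origin. At the start it stands point down in the wooden tray, origin 38 mm above the worktop.
- egg_4: Brown raw hen's egg, a rigid ovoid 57 mm long and 44 mm across at its widest, 60 g. Origin at the middle of its length; own z axis runs along it from the pointed end (28.5 mm below the origin) to the blunt end; widest 4.5 mm above the origin. At the start it stands point down in the wooden tray, origin 38 mm above the worktop.
- egg_tray: Wooden egg tray, fixed: block 194 x 130 x 25 mm with six 37 mm holes in two rows of three (own x -62, 0, 62; own y -31, 31 mm). Three holes hold an egg; the hole across from each egg in y is empty, so fingers closing along the tray's own y have room. Origin: centre of the underside.
- lid: Clear round lid of the cooker, loose, 120 g: dome 164 mm across and 60 mm high with a black rim line and on top a black knob, 30 mm across, that ends 84 mm above the lid's lower edge (knob's grip faces 70 to 81 mm up). Origin: centre of the lower edge, z up. Inside diameter at the edge 158 mm. Stands on the worktop at the start.
- lid_seat (a point): Centre of the shoulder of the cooker's bowl on which the lid's lower edge rests when it is on, 44 mm above the worktop.
- switch (a joint): Angle of the cooker's rocker switch: 0 off (as found), 0.32 rad fully on; it stays where it is left. It turns about the cooker's own x.
- switch_high (a point): Top of the raised end of the grey rocker pad (44 mm long along the cooker's own y, 22 mm wide) on the pod, about 50 mm above the worktop while off; it goes down 5 mm when pressed on. The pad's middle is 16 mm from it.
- timer: Wind-up kitchen timer, 66 mm across, 57 mm high, a bystander. Origin: centre of the underside.
- jar: Mustard jar, 64 mm across, 109 mm high, a bystander. Origin: centre of the underside.

How it is judged:
By the outcome, as a careful person would: the job done as asked, in the order asked, and still so for the second after the job is handed in, with the robot touching nothing.
It also fails if it takes over 72 s, if anything falls off the work surface, if the arm or the gripper's body presses on something with over 40 N, if the wrist force passes 120 N, or if a joint passes its speed limit or range.

## Working session

There is one attempt and no reset: what is moved stays moved. The work goes in short steps, Python scripts to look and compute and a tool call to move; the robot and the scene stay as the last step left them, time stands still between calls to the robot, and variables do not carry over. Pictures are saved under pics/ and viewed, at most 10 in all, crops included, and the job is handed in when it is done.

Besides the shell and the picture viewer there is one more tool, called after "Call:" as name(argument=value, ...), one argument or row to a line, values as JSON. play_rows: Moves the arm, as the interface text tells. Its arguments: {"type":"object","properties":{"plan":{"type":"array"},"newtons":{"type":"number"}},"required":["plan"]}

```bash
mkdir -p pics; cat > h.py <<'E'
import numpy as np, cv2
from workcell import bot, grab_frame, regions_of
def save(f,n): cv2.imwrite('pics/'+n,cv2.cvtColor(f['pixels'],cv2.COLOR_RGB2BGR))
def world(f,mask=None):
    d=f['depth']; v,u=np.nonzero((d>0) if mask is None else (mask&(d>0)))
    p=cv2.undistortPoints(np.stack([u,v],1).astype(np.float64)[:,None],f['camera_matrix'],np.array(f['distortion'],float))[:,0]
    z=d[v,u]; c=np.c_[p*z[:,None],z]
    return (c-np.array(f['t']).ravel())@np.array(f['R'])
E
python3 - <<'E'
from h import *
s=bot.observe(); print({k:np.round(v,3) for k,v in s.items()})
for c in ['scene','side']:
    f=grab_frame(c); save(f,c+'0.png')
    print(c,'cam pos',np.round(-np.array(f['R']).T@np.array(f['t']),3))
    for th in ['cooker','egg_1','egg_tray','lid','switch','timer','jar']:
        for r in regions_of(th,c)[:5]:
            if r['p']<.3: continue
            P=world(f,r['mask']); 
            if len(P)<5: print(th,r['box'],'nodepth'); continue
            top=np.percentile(P[:,2],97); T=P[P[:,2]>top-.006]
            print(th,round(r['p'],2),np.round(r['box']),'med',np.round(np.median(P,0),3),'top',round(top,3),np.round(T.mean(0),3),'lo',np.round(np.percentile(P,2,0),3),'hi',np.round(np.percentile(P,98,0),3))
E
```

```text
{'clock': np.float64(0.0), 'qpos': array([ 1.199,  0.522, -0.036,  1.6  ,  0.021,  1.021, -0.113]), 'qd': array([ 0.001, -0.001, -0.001,  0.   , -0.   , -0.   , -0.002]), 'joint_efforts': array([ 0.0000e+00, -9.2709e+01,  1.9800e+00, -3.6993e+01,  1.8000e-02,
        8.0000e-03, -0.0000e+00]), 'position': array([ 0.186, -0.596,  0.245]), 'tool_rot': array([-3.14 ,  0.   ,  0.302]), 'force': array([-0.159, -0.654,  0.465]), 'moment': array([0.02 , 0.047, 0.052]), 'finger_force': np.float64(0.0), 'grip_width': np.float64(0.086)}
scene cam pos [-0.037 -0.921  0.73 ]
egg_1 0.7 [158. 178. 176. 194.] med [0.446 0.266 0.049] top 0.066 [0.448 0.273 0.064] lo [0.429 0.256 0.023] hi [0.483 0.299 0.067]
egg_tray 0.58 [151. 181. 196. 215.] med [0.45  0.231 0.022] top 0.027 [0.452 0.229 0.031] lo [0.413 0.18  0.001] hi [0.5   0.307 0.028]
lid 0.94 [298. 259. 338. 321.] med [ 0.492 -0.358  0.051] top 0.061 [ 0.506 -0.329  0.059] lo [ 0.44  -0.378  0.003] hi [ 0.551 -0.289  0.061]
jar 0.97 [371. 256. 404. 317.] med [ 0.579 -0.458  0.079] top 0.11 [ 0.594 -0.446  0.108] lo [ 0.566 -0.476  0.007] hi 
[... 843 characters left out ...]
.608 0.329 0.028]
lid 0.83 [279. 164. 330. 197.] med [ 0.494 -0.244  0.046] top 0.076 [ 0.492 -0.29   0.08 ] lo [ 0.42  -0.333  0.003] hi [ 0.565 -0.217  0.081]
lid 0.45 [233. 225. 253. 234.] med [0.642 0.056 0.052] top 0.054 [0.642 0.062 0.052] lo [0.634 0.023 0.03 ] hi [0.659 0.08  0.054]
switch 0.4 [304. 225. 315. 231.] med [0.507 0.06  0.051] top 0.053 [0.507 0.057 0.05 ] lo [0.497 0.04  0.047] hi [0.517 0.072 0.053]
timer 0.56 [188. 229. 211. 257.] med [0.751 0.09  0.039] top 0.059 [0.76  0.076 0.057] lo [0.733 0.061 0.006] hi [0.774 0.104 0.059]
jar 0.84 [262. 142. 281. 172.] med [ 0.598 -0.422  0.062] top 0.111 [ 0.598 -0.435  0.109] lo [ 0.568 -0.494  0.001] hi [ 0.628 -0.412  0.111]
```

```bash
python3 - <<'E'
import cv2
a=cv2.imread('pics/side0.png')[130:350,150:400]; cv2.imwrite('pics/s1.png',cv2.resize(a,None,fx=3,fy=2.7))
a=cv2.imread('pics/scene0.png'); cv2.imwrite('pics/s2.png',cv2.resize(a[150:350,110:440],None,fx=2.4,fy=2.4))
E
```

```text
(no output)
```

View pics/s1.png

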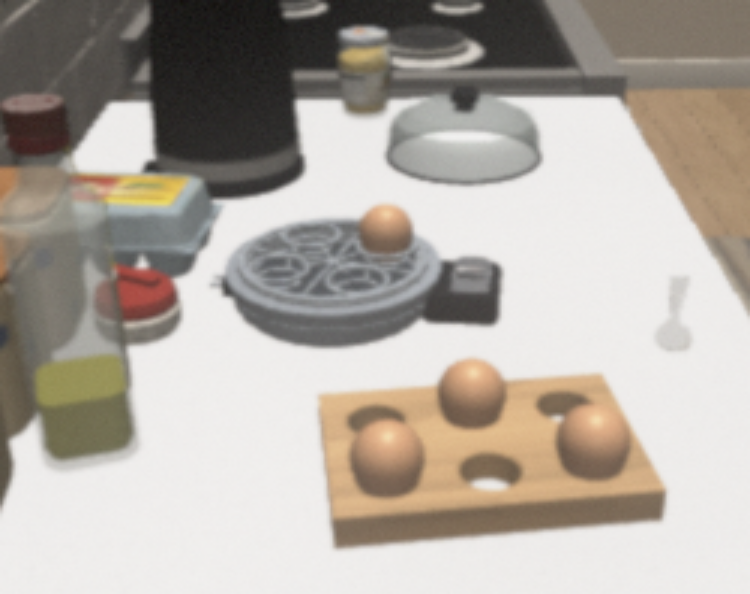

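View pics/s2.png

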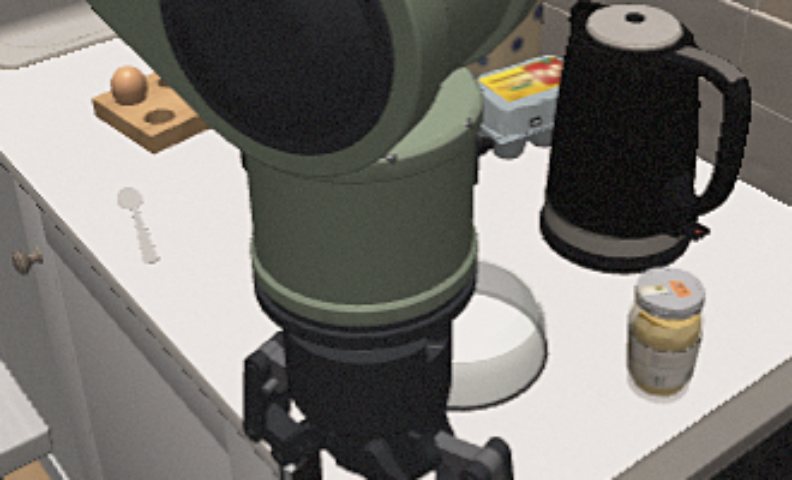

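The side view shows the cooker at about crop (335,275) with its egg at (387,228). The tray has three eggs at (387,455), (472,393) and (593,440), and the lid is at (463,135), the jar at (363,70) and the timer at (140,300). In the scene view the arm blocks most of the workspace, but the lid, jar and kettle can be seen on the right.

```bash
cat >> h.py <<'E'
from scipy.optimize import least_squares
def fit_egg(P,z0):
    # ovoid: widest 22 at z0+4.5mm; upper half-axis 24, lower 33
    w=z0+.0045
    def r(c):
        dz=P[:,2]-w; h=np.where(dz>0,.024,.033)
        return (np.sqrt(((P[:,0]-c[0])**2+(P[:,1]-c[1])**2)/.022**2+(dz/h)**2)-1)*.022
    s=least_squares(r,np.median(P[:,:2],0),loss='soft_l1',f_scale=.002); return s.x,np.sqrt(np.mean(s.fun**2))
def fit_circ(P,rad,c0):
    s=least_squares(lambda c:np.hypot(P[:,0]-c[0],P[:,1]-c[1])-rad,c0,loss='soft_l1',f_scale=.002); return s.x,np.sqrt(np.mean(s.fun**2))
E
python3 - <<'E'
from h import *
f=grab_frame('side')
for r in regions_of('egg_1','side'):
    if r['p']<.25: continue
    m=cv2.erode(r['mask'].astype(np.uint8),np.ones((3,3)))>0
    P=world(f,m); P0=np.median(P,0)
    print(round(r['p'],2),P0.round(3),[ (z,np.round(fit_egg(P,z)[0],4),round(fit_egg(P,z)[1],4)) for z in (.038,.060)])
P=world(f)
# cooker outer bowl wall
q=P[(P[:,2]>.012)&(P[:,2]<.036)&(abs(P[:,0]-.61)<.11)&(P[:,1]>0.05)&(P[:,1]<.16)&(P[:,0]>.54)&(P[:,0]<.70)]
print('cooker',len(q),fit_circ(q,.086,[.607,.05]))
q=P[(P[:,2]>.1)&(P[:,2]<.35)&(P[:,0]>.3)&(P[:,0]<.9)&(abs(P[:,1])<.6)]
H,xe,ye=np.histogram2d(q[:,0],q[:,1],bins=[np.arange(.3,.95,.05),np.arange(-.6,.65,.05)])
for i,j in zip(*np.nonzero(H>3)):
    m=(q[:,0]>=xe[i])&(q[:,0]<xe[i+1])&(q[:,1]>=ye[j])&(q[:,1]<ye[j+1]); print('tall',round(xe[i],2),round(ye[j],2),int(H[i,j]),round(q[m,2].max(),2))
r=regions_of('egg_tray','side')[0]; P=world(f,r['mask']); P=P[(P[:,2]>.02)&(P[:,2]<.032)]
R=cv2.minAreaRect((P[:,:2]*1000).astype(np.float32)); print('tray',R)
r=regions_of('lid','side')[0]; P=world(f,r['mask']); k=P[P[:,2]>.068]; print('knob',k.mean(0) if len(k) else 0,len(k)); q=P[P[:,2]<.012]; print(fit_circ(q,.082,[.5,-.3]))
r=regions_of('switch','side'); print([(x['p'],x['box']) for x in r]); 
if r: P=world(f,r[0]['mask']); print(np.round(P,4).tolist()[:60])
E
```

```text
0.93 [0.572 0.308 0.055] [(0.038, array([0.5723, 0.2931]), np.float64(0.001)), (0.06, array([0.5718, 0.323 ]), np.float64(0.0056))]
0.76 [0.519 0.24  0.053] [(0.038, array([0.5183, 0.2243]), np.float64(0.0011)), (0.06, array([0.5195, 0.2546]), np.float64(0.0053))]
0.6 [0.453 0.294 0.054] [(0.038, array([0.4495, 0.2783]), np.float64(0.0011)), (0.06, array([0.456 , 0.3081]), np.float64(0.0052))]
0.53 [0.574 0.034 0.073] [(0.038, array([0.5738, 0.0316]), np.float64(0.0105)), (0.06, array([0.5734, 0.017 ]), np.float64(0.0013))]
cooker 553 (array([0.61444053, 0.0312082 ]), np.float64(0.019181993108391367))
tall 0.55 -0.5 14 0.11
tall 0.55 -0.45 43 0.11
tall 0.6 -0.5 10 0.11
tall 0.6 -0.45 41 0.11
tall 0.65 -0.3 64 0.24
tall 0.65 -0.25 577 0.24
tall 0.65 -0.2 6 0.14
tall 0.7 -0.4 14 0.24
tall 0.7 -0.35 25 0.24
tall 0.7 -0.3 48 0.25
tall 0.7 -0.25 306 0.25
tall 0.7 -0.2 715 0.24
tall 0.7 0.2 750 0.27
tall 0.7 0.25 92 0.19
tall 0.75 -0.35 6 0.21
tall 0.75 -0.3 19 0.25
tall 0.75 -0.25 519 0.25
tall 0.75 -0.2 212 0.23
tall 0.75 0.2 969 0.27
tall 0.75 0.25 1171 0.2
tall 0.8 -0.25 10 0.13
tall 0.8 0.05 8 0.13
tall 0.8 0.1 54 0.13
tall 0.8 0.15 190 0.13
tall 0.8 0.2 419 0.19
tall 0.8 0.25 585 0.14
tall 0.8 0.3 1080 0.14
tall 0.85 0.0 220 0.35
tall 0.85 0.05 549 0.35
tall 0.85 0.1 429 0.21
tall 0.85 0.15 537 0.21
tall 0.85 0.2 1147 0.29
tall 0.85 0.25 1579 0.29
tall 0.85 0.3 1173 0.21
tall 0.85 0.35 1438 0.28
tall 0.85 0.4 1112 0.28
tall 0.85 0.45 460 0.21
tray ((514.4194946289062, 254.509521484375), (194.76809692382812, 134.93292236328125), 6.416679859161377)
knob [ 0.49165071 -0.28998298  0.07982807] 62
(array([ 0.49147911, -0.29993252]), np.float64(0.04404373404083364))
[]
```

Call:
play_rows(
  plan=[
    [[0,0,-1],[0,0,0.64],-1],
    [[0,0,-1],[0,0,0.64],-1],
    [[0.95,-0.88,0],[0,0,0],-1],
    [[0.95,-0.88,0],[0,0,0],-1],
    [[0.95,-0.88,0],[0,0,0],-1],
    [[0.95,-0.88,0],[0,0,0],-1],
    [[0.95,-0.88,0],[0,0,0],-1],
    [[0.95,-0.88,0],[0,0,0],-1],
    [[0.95,-0.88,0],[0,0,0],-1],
    [[0.95,-0.88,0],[0,0,0],-1],
    [[0.95,-0.88,0],[0,0,0],-1],
    [[0.95,-0.88,0],[0,0,0],-1],
    [[0.95,-0.88,0],[0,0,0],-1],
    [[0.95,-0.88,0],[0,0,0],-1],
    [[0.95,-0.88,0],[0,0,0],-1],
    [[0,0,0],[0,0,0],-1],
  ],
  newtons=20,
)

```text
clock: 3.05
position: [0.4627, -0.2767, 0.2953]
tool_rot: [-3.141, -0.001, 0.113]
force: [-0.5, -0.7, -0.1]
grip_width: 0.0853
finger_force: 0.0
```

```bash
python3 - <<'E'
from h import *
s=bot.observe(); print(np.round(s['qpos'],3))
f=grab_frame('wrist'); save(f,'w1.png'); print('cam',np.round(-np.array(f['R']).T@np.array(f['t']),3), np.round(f['R'],2))
for r in regions_of('lid','wrist')[:2]:
    P=world(f,r['mask']); k=P[P[:,2]>.075]; print(r['p'],r['box'],len(k),(k[:,:2].min(0)+k[:,:2].max(0))/2,k.mean(0),np.ptp(k,axis=0))
    q=P[(P[:,2]<.012)];print(len(q),fit_circ(q,.082,[.49,-.3]))
f=grab_frame('side')
for r in regions_of('lid','side')[:1]:
    P=world(f,r['mask']); k=P[P[:,2]>.072]; print(k.mean(0),(k.min(0)+k.max(0))/2)
E
```

```text
[ 0.538  0.335 -0.141  1.762  0.052  1.049 -1.079]
cam [ 0.532 -0.269  0.425] [[ 0.11 -0.99 -0.  ]
 [-0.96 -0.11  0.27]
 [-0.27 -0.03 -0.96]]
[ 0.49159848 -0.29111882  0.08030992] [ 0.49140295 -0.29236052  0.07924729]
```

Call:
play_rows(
  plan=[
    [[0.3,-1,0],[0,0,0],-1],
    [[0.3,-1,0],[0,0,0],-1],
    [[0.3,-1,0],[0,0,0],-1],
    [[0.3,-1,0],[0,0,0],-1],
    [[0.3,-1,0],[0,0,0],-1],
    [[0.3,-1,0],[0,0,0],-1],
    [[0.3,-1,0],[0,0,0],-1],
    [[0.3,-1,0],[0,0,0],-1],
    [[0.3,-1,0],[0,0,0],-1],
    [[0.3,-1,0],[0,0,0],-1],
    [[0.3,-1,0],[0,0,0],-1],
    [[0.3,-1,0],[0,0,0],-1],
    [[0.3,-1,0],[0,0,0],-1],
    [[0,0,0],[0,0,0],-1],
  ],
)

```text
clock: 5.0
position: [0.5227, 0.056, 0.2953]
tool_rot: [-3.141, -0.0, 0.111]
force: [-0.3, -0.5, -0.4]
grip_width: 0.0855
finger_force: 0.0
```

```bash
python3 - <<'E'
from h import *
s=bot.observe(); print(np.round(s['qpos'],3),np.round(s['position'],3))
f=grab_frame('wrist'); save(f,'w2.png'); print('cam',np.round(-np.array(f['R']).T@np.array(f['t']),3))
for th in ['cooker','egg_1','switch','egg_tray','timer']:
  for r in regions_of(th,'wrist')[:4]:
    P=world(f,r['mask']); print(th,round(r['p'],2),r['box'],np.median(P,0).round(4), P.min(0).round(3),P.max(0).round(3))
    if th=='egg_1': print([(np.round(fit_egg(P,z)[0],4),round(fit_egg(P,z)[1],4)) for z in (.038,.060)])
E
```

```text
[ 0.015  0.322 -0.3    1.788  0.108  1.047 -1.784] [0.523 0.056 0.295]
cam [0.592 0.063 0.425]
cooker 0.74 [221.2, 1.8, 385.4, 214.1] [0.6114 0.0452 0.041 ] [ 0.471 -0.062 -0.002] [0.712 0.129 0.077]
cooker 0.67 [34.0, 83.6, 82.6, 127.1] [0.5731 0.2838 0.0585] [ 0.551  0.271 -0.001] [0.593 0.349 0.069]
egg_1 0.94 [95.9, 140.3, 141.0, 185.4] [0.5211 0.2173 0.0596] [0.497 0.202 0.   ] [0.539 0.242 0.069]
[(array([0.5174, 0.2247]), np.float64(0.0008)), (array([0.5149, 0.2287]), np.float64(0.0086))]
egg_1 0.9 [295.9, 111.5, 342.1, 154.5] [0.5734 0.02   0.0829] [ 0.55  -0.004  0.052] [0.594 0.039 0.091]
[(array([0.5733, 0.02  ]), np.float64(0.0176)), (array([0.5721, 0.0174]), np.float64(0.0008))]
egg_1 0.73 [54.0, 197.1, 94.2, 241.2] [0.4543 0.2704 0.0582] [0.422 0.257 0.02 ] [0.471 0.296 0.068]
[(array([0.4485, 0.2792]), np.float64(0.0008)), (array([0.4614, 0.2577]), np.float64(0.0076))]
egg_1 0.56 [34.0, 85.2, 81.6, 127.3] [0.573  0.2837 0.0584] [ 0.551  0.271 -0.001] [0.593 0.345 0.069]
[(array([0.5717, 0.2934]), np.float64(0.0013)), (array([0.5742, 0.2697]), np.float64(0.008))]
switch 0.66 [259.0, 176.7, 301.3, 207.5] [0.5057 0.05   0.0486] [0.491 0.026 0.036] [0.518 0.072 0.054]
switch 0.33 [222.2, 1.0, 384.9, 214.6] [0.6107 0.0444 0.0372] [ 0.475 -0.048 -0.   ] [0.71  0.123 0.055]
egg_tray 0.8 [36.0, 70.5, 169.5, 243.9] [0.5247 0.2465 0.0257] [ 0.41   0.179 -0.001] [0.619 0.348 0.059]
timer 0.22 [324.8, 48.2, 369.2, 97.3] [ 0.6336 -0.004   0.0511] [ 0.609 -0.028  0.027] [0.662 0.02  0.055]
```

View pics/w2.png

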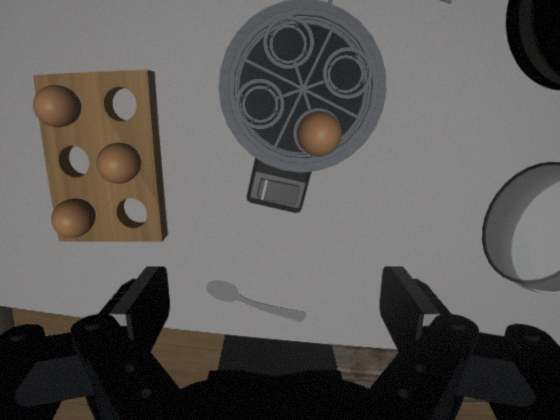

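The wrist view shows the cooker hub at (303,89). Its empty seats are at about (289,43), (347,72) and (262,104), its egg is at (320,133) and the rocker is at (278,190). The tray eggs are at (57,106), (118,162) and (72,217).

```bash
python3 - <<'E'
from h import *
f=grab_frame('wrist'); K=f['camera_matrix'];R=np.array(f['R']);t=np.array(f['t']).ravel();D=np.array(f['distortion'],float)
def pix2z(u,v,z):
    p=cv2.undistortPoints(np.array([[[u,v]]],float),K,D)[0,0]; d=R.T@np.r_[p,1]; c=-R.T@t; return (c+d*(z-c[2])/d[2])[:2]
P=world(f); c=np.array([.615,.05])
for it in range(4):
    r=np.hypot(*(P[:,:2]-c).T)
    o=P[(r<.095)&(r>.06)&(P[:,2]>.036)&(P[:,2]<.048)]; ang=np.arctan2(*(o[:,:2]-c).T[::-1])
    # outer edge: max radius per angle bin
    E=[];b=((ang+np.pi)/.1).astype(int)
    for i in np.unique(b):
        if abs(abs(i*.1+.05-np.pi)-np.pi)<.45+.2: continue
        w=o[b==i]; rr=np.hypot(*(w[:,:2]-c).T); E.append(w[rr>=np.percentile(rr,90)].mean(0))
    E=np.array(E); c,e=fit_circ(E,.085,c); 
print('bowl edge centre',c,e,len(E))
rim=P[(np.hypot(*(P[:,:2]-c).T)<.08)&(np.hypot(*(P[:,:2]-c).T)>.066)&(P[:,2]>.0495)&(P[:,2]<.056)]
s=least_squares(lambda x:np.hypot(rim[:,0]-x[0],rim[:,1]-x[1])-x[2],[*c,.073],loss='soft_l1',f_scale=.002); print('rim',s.x,len(rim))
print('hub pix',pix2z(303,89,.045))
for u,v in [(289,43),(347,72),(262,104)]:
    q=pix2z(u,v,.052); print('seat pix',q)
for r in regions_of('switch','wrist')[:1]:
    Q=world(f,r['mask']); Q=Q[Q[:,2]>.04]; cp=Q[:,:2].mean(0); print('sw',cp, (cp-c), np.arctan2(*(c-cp)[::-1]))
    y=(Q[:,:2]-c)@np.array([0,1]); 
    for a in np.arange(-.03,.03,.005):
        m=(Q[:,1]-cp[1]>=a)&(Q[:,1]-cp[1]<a+.005)
        if m.sum()>3: print(round(a,3),m.sum(),np.median(Q[m,2]).round(4))
E
python3 - <<'E'
import cv2
a=cv2.imread('pics/w2.png')[0:230,200:400]; cv2.imwrite('pics/w2c.png',cv2.resize(a,None,fx=2.6,fy=2.6,interpolation=cv2.INTER_CUBIC))
E
```

```text
bowl edge centre [0.61297305 0.03715881] 0.0006281406505768809 50
rim [0.61308062 0.03730212 0.07062021] 3187
hub pix [0.61291004 0.03431697]
seat pix [0.65392301 0.05357372]
seat pix [ 0.63361805 -0.00628447]
seat pix [0.59371305 0.0737456 ]
sw [0.50551847 0.05059599] [-0.10745458  0.01343718] -0.12440412075828966
-0.025 29 0.0455
-0.02 85 0.0462
-0.015 95 0.047
-0.01 92 0.0477
-0.005 97 0.0485
0.0 97 0.0493
0.005 93 0.0502
0.01 101 0.0512
0.015 95 0.0516
0.02 17 0.0503
```

View pics/w2c.png

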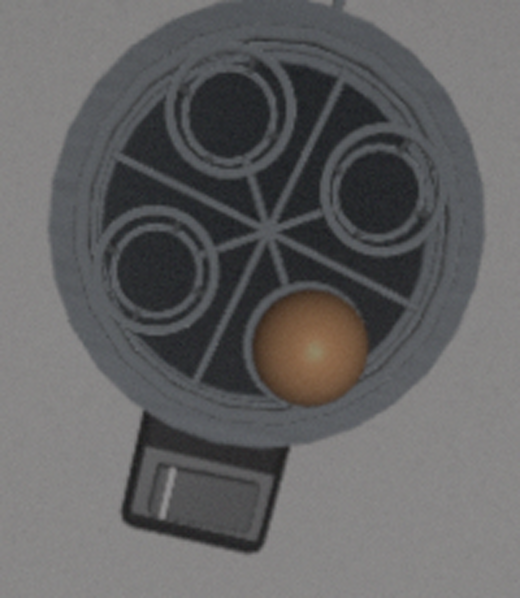

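The crop shows the three empty wire seats clearly, with the egg in the fourth next to the pod and the rocker's left (+y) end raised. The hub measured by pixel and by depth differ by 3 mm in y, so I'll resolve that first.

```bash
python3 - <<'E'
from h import *
f=grab_frame('wrist'); K=f['camera_matrix'];R=np.array(f['R']);t=np.array(f['t']).ravel();D=np.array(f['distortion'],float)
print(K.round(1).tolist(),D,R.round(4).tolist(),-R.T@t)
def pix2z(u,v,z):
    p=cv2.undistortPoints(np.array([[[u,v]]],float),K,D)[0,0]; d=R.T@np.r_[p,1]; c=-R.T@t; return (c+d*(z-c[2])/d[2])
def proj(X): return cv2.projectPoints(np.array([X],float),cv2.Rodrigues(R)[0],t,K,D)[0].ravel().round(1)
for u,v in [(303,89),(320,133),(225,90),(381,90)]:
    m=np.zeros((420,560),bool); m[v,u]=1; w=world(f,m); print(u,v,w, pix2z(u,v,w[0,2]) if len(w) else '')
c=[.613,.0372]
print('proj hub',proj([*c,.047]),'egg',proj([.5721,.0174,.0645]),'left/right',proj([c[0],c[1]+.086,.044]),proj([c[0],c[1]-.086,.044]))
for a in (25.8,-64.2,115.8):
    a=np.radians(a);print('seat',proj([c[0]+.046*np.cos(a),c[1]+.046*np.sin(a),.052]))
g=cv2.cvtColor(f['pixels'],cv2.COLOR_RGB2GRAY); print(g[89,210:400].tolist())
d=f['depth'][89,210:400]; print((d*1000).astype(int).tolist())
E
```

```text
[[360.8, 0.0, 274.3], [0.0, 360.8, 209.1], [0.0, 0.0, 1.0]] [-0.08689826  0.          0.          0.          0.        ] [[0.1074, -0.9942, -0.0003], [-0.9562, -0.1033, 0.2737], [-0.2722, -0.0291, -0.9618]] [0.5919466  0.06155589 0.42479033]
303 89 [[0.61281926 0.03490195 0.04711232]] [0.61281926 0.03490195 0.04711232]
320 133 [[0.57364307 0.01746921 0.08902161]] [0.57364307 0.01746921 0.08902161]
225 90 [[0.60363765 0.11303625 0.04484166]] [0.60363765 0.11303625 0.04484166]
381 90 [[ 0.62133267 -0.04421583  0.04540351]] [ 0.62133267 -0.04421583  0.04540351]
proj hub [300.7  88.6] egg [316.8 132.8] left/right [215.8  79.5] [383.6  99. ]
seat [285.8  42.1]
seat [345.3  72.5]
seat [257.5 104.3]
[131, 133, 133, 132, 134, 132, 118, 100, 90, 89, 90, 88, 91, 86, 91, 88, 80, 87, 94, 90, 90, 88, 74, 86, 93, 81, 84, 77, 85, 91, 93, 90, 69, 51, 44, 45, 52, 79, 87, 89, 89, 86, 77, 53, 48, 47, 45, 44, 45, 43, 45, 49, 43, 64, 76, 71, 83, 91, 85, 63, 50, 37, 48, 71, 85, 88, 92, 82, 51, 42, 41, 40, 38, 41, 41, 38, 42, 42, 39, 40, 44, 48, 51, 54, 61, 75, 88, 91, 89, 89, 87, 91, 90, 92, 91, 78, 58, 
[... 636 characters left out ...]
6, 376, 375, 374, 364, 363, 363, 363, 362, 363, 364, 375, 374, 375, 353, 353, 353, 353, 352, 375, 375, 375, 375, 374, 373, 375, 373, 375, 374, 373, 375, 374, 374, 373, 374, 374, 358, 357, 358, 356, 357, 358, 357, 358, 358, 358, 358, 373, 374, 375, 374, 373, 374, 375, 374, 375, 375, 373, 373, 375, 373, 375, 374, 375, 375, 375, 373, 353, 352, 352, 353, 352, 354, 376, 364, 361, 360, 362, 361, 363, 364, 363, 363, 363, 364, 363, 364, 362, 363, 364, 364, 363, 364, 362, 376, 375, 374, 374, 373, 353, 354, 353, 352, 352, 354, 376, 375, 358, 355, 355, 354, 353, 353, 0, 352, 352, 354, 359, 359, 360, 360, 362, 360, 361, 360, 362, 402, 401, 401, 402, 402, 402, 401, 402, 402, 401, 402, 402, 402, 402, 402]
```

Call:
play_rows(
  plan=[
    [[0.08,-0.96,0.6],[0,0,0],-1],
    [[0.08,-0.96,0.6],[0,0,0],-1],
    [[0.08,-0.96,0.6],[0,0,0],-1],
    [[0.08,-0.96,0.6],[0,0,0],-1],
    [[0.08,-0.96,0.6],[0,0,0],-1],
    [[0.08,-0.96,0.6],[0,0,0],-1],
    [[0.08,-0.96,0.6],[0,0,0],-1],
    [[0,0,0.9],[0,0,0],-1],
    [[0,0,0.9],[0,0,0],-1],
    [[0,0,1],[0,0,0],-1],
    [[0,0,0],[0,0,0],-1],
    [[0,0,0],[0,0,0],-1],
  ],
)

```text
clock: 6.95
position: [0.5185, 0.2237, 0.1211]
tool_rot: [-3.141, -0.001, 0.11]
force: [1.0, 0.5, 0.9]
grip_width: 0.0855
finger_force: 0.0
```

```bash
cat >> h.py <<'E'
def go(x,y,z,p=None,yaw=None):
    s=bot.observe(); p=s['position'] if p is None else p; yaw=s['tool_rot'][2] if yaw is None else yaw
    d=(np.array([x,y,z])-p)/.025; c,n=np.cos(yaw),np.sin(yaw)
    print('from',np.round(p,4),'yaw',round(float(yaw),4),'units',np.round([d[0]*c+d[1]*n,d[0]*n-d[1]*c,-d[2]],3))
E
python3 - <<'E'
from h import *
go(.5178,.2243,.044)
q=[.5178,.2243,.145]
go(.633,-.0042,.145,q,.112); go(.633,-.0042,.145,q,.45)
E
```

```text
from [0.5185 0.2237 0.1211] yaw 0.1097 units [-0.025 -0.025  3.086]
from [0.5178 0.2243 0.145 ] yaw 0.112 units [ 3.558  9.598 -0.   ]
from [0.5178 0.2243 0.145 ] yaw 0.45 units [ 0.174 10.234 -0.   ]
```

Call:
play_rows(
  plan=[
    [[-0.03,-0.02,0.9],[0,0,0],-1],
    [[0,0,0.9],[0,0,0],-1],
    [[0,0,0.7],[0,0,0],-1],
    [[0,0,0.4],[0,0,0],-1],
    [[0,0,0.18],[0,0,0],-1],
    [[0,0,0],[0,0,0],0],
    [[0,0,0],[0,0,0],1],
    [[0,0,0],[0,0,0],1],
    [[0,0,0],[0,0,0],1],
    [[0,0,0],[0,0,0],1],
    [[0,0,0],[0,0,0],1],
  ],
  newtons=20,
)

```text
clock: 8.32
position: [0.5176, 0.2249, 0.0439]
tool_rot: [-3.14, -0.001, 0.11]
force: [-1.5, 5.6, 6.1]
grip_width: 0.0432
finger_force: 21.5
```

Call:
play_rows(
  plan=[
    [[0,0,-0.3],[0,0,0],1],
    [[0,0,-0.6],[0,0,0],1],
    [[0,0,-0.8],[0,0,0],1],
    [[0,0,-0.8],[0,0,-0.75],1],
    [[0,0,-0.8],[0,0,-0.75],1],
    [[0,0,-0.74],[0,0,-0.75],1],
    [[0,0.5,0],[0,0,0],1],
    [[0.02,0.9,0],[0,0,0],1],
    [[0.02,0.9,0],[0,0,0],1],
    [[0.02,0.9,0],[0,0,0],1],
    [[0.02,0.9,0],[0,0,0],1],
    [[0.02,0.9,0],[0,0,0],1],
    [[0.02,0.9,0],[0,0,0],1],
    [[0.02,0.9,0],[0,0,0],1],
    [[0.02,0.9,0],[0,0,0],1],
    [[0.02,0.9,0],[0,0,0],1],
    [[0,0.9,0],[0,0,0],1],
    [[0,0.6,0],[0,0,0],1],
    [[0,0,0],[0,0,0],1],
    [[0,0,0],[0,0,0],1],
  ],
)

```text
clock: 10.82
position: [0.6303, -0.0008, 0.1443]
tool_rot: [-3.141, 0.0, 0.448]
force: [-0.2, 0.3, -1.1]
grip_width: 0.0429
finger_force: 21.0
```

```bash
python3 - <<'E'
from h import *
go(.633,-.0042,.067)
f=grab_frame('wrist'); save(f,'w3.png')
for r in regions_of('egg_1','wrist')[:5]:
    P=world(f,r['mask']); z=np.median(P,0); print(round(r['p'],2),z.round(3),r['box'],np.round(fit_egg(P,.139)[0],4),fit_egg(P,.139)[1])
E
```

```text
from [ 0.6303 -0.0008  0.1443] yaw 0.4478 units [0.039 0.169 3.09 ]
0.65 [0.583 0.033 0.069] [175.0, 255.8, 228.6, 323.8] [0.5811 0.0276] 0.029903415957722
0.59 [0.638 0.002 0.16 ] [222.8, 230.7, 326.2, 348.4] [ 0.6297 -0.0016] 0.005408974860365185
```

View pics/w3.png

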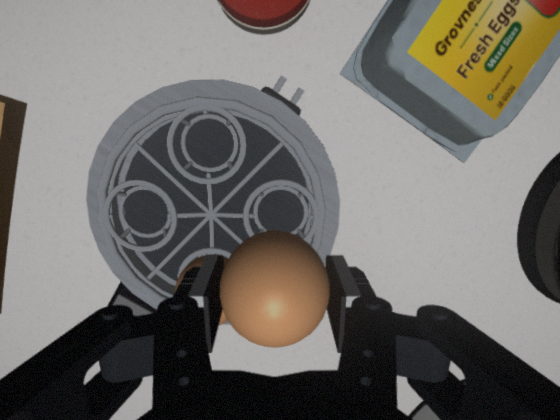

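The egg is held upright between the pads at (275,290). The target seat is at (280,213) with nothing in the way.

Call:
play_rows(
  plan=[
    [[0.04,0.17,0.6],[0,0,0],1],
    [[0,0,0.7],[0,0,0],1],
    [[0,0,0.6],[0,0,0],1],
    [[0,0,0.5],[0,0,0],1],
    [[0,0,0.3],[0,0,0],1],
    [[0,0,0.2],[0,0,0],1],
    [[0,0,0.15],[0,0,0],1],
    [[0,0,0],[0,0,0],1],
  ],
)

```text
clock: 11.92
position: [0.6334, -0.0047, 0.0681]
tool_rot: [-3.141, -0.0, 0.447]
force: [-0.3, 2.7, -2.8]
grip_width: 0.043
finger_force: 20.9
```

Call:
play_rows(
  plan=[
    [[0,0,0.06],[0,0,0],1],
    [[0,0,0],[0,0,0],1],
    [[0,0,0],[0,0,0],-0.1],
    [[0,0,0],[0,0,0],-0.3],
    [[0,0,0],[0,0,0],-0.5],
    [[0,0,0],[0,0,0],-0.5],
  ],
)

```text
clock: 12.68
position: [0.6333, -0.0052, 0.0665]
tool_rot: [3.142, 0.0, 0.447]
force: [-0.7, 0.0, -0.0]
grip_width: 0.0642
finger_force: 0.0
```

Call:
play_rows(
  plan=[
    [[0,0,-0.5],[0,0,0],-0.5],
    [[0,0,-0.8],[0,0,0],-0.5],
    [[0,0,-0.9],[0,0,0.75],-0.5],
    [[0,0,-0.9],[0,0,0.74],-1],
    [[0,0,0],[0,0,0.74],-1],
    [[-0.08,-0.9,0],[0,0,0],-1],
    [[-0.08,-0.93,0],[0,0,0],-1],
    [[-0.09,-0.93,0],[0,0,0],-1],
    [[-0.09,-0.93,0],[0,0,0],-1],
    [[-0.08,-0.93,0],[0,0,0],-1],
    [[-0.08,-0.93,0],[0,0,0],-1],
    [[-0.09,-0.93,0],[0,0,0],-1],
    [[-0.09,-0.93,0],[0,0,0],-1],
    [[-0.09,-0.93,0],[0,0,0],-1],
    [[-0.09,-0.93,0],[0,0,0],-1],
    [[-0.08,-0.95,0],[0,0,0],-1],
    [[-0.08,-0.95,0],[0,0,0],-1],
    [[-0.09,-0.95,0],[0,0,0],-1],
    [[0,0,0],[0,0,0],-1],
    [[0,0,0],[0,0,0],-1],
  ],
)

```text
clock: 15.18
position: [0.5716, 0.2928, 0.1441]
tool_rot: [3.141, 0.0, 0.113]
force: [-0.2, 0.1, 0.1]
grip_width: 0.0853
finger_force: 0.0
```

```bash
python3 - <<'E'
from h import *
go(.5719,.2928,.044)
f=grab_frame('wrist')
f2=grab_frame('side')
for c,ff in (('wrist',f),('side',f2)):
  for r in regions_of('egg_1',c)[:6]:
    P=world(ff,r['mask']); z=np.median(P,0); 
    if r['p']>.25: print(c,round(r['p'],2),z.round(3),*[(np.round(fit_egg(P,q)[0],4),round(fit_egg(P,q)[1],4)) for q in (.038,.06)])
q=[.5719,.2928,.145]
go(.6544,.0572,.145,q,.112); go(.6544,.0572,.145,q,2.021)
E
```

```text
from [0.5716 0.2928 0.1441] yaw 0.1129 units [ 1.000e-02 -1.000e-03  4.004e+00]
wrist 0.95 [0.577 0.294 0.061] (array([0.5714, 0.2934]), np.float64(0.0007)) (array([0.5635, 0.2904]), np.float64(0.0086))
wrist 0.57 [0.465 0.282 0.05 ] (array([0.4484, 0.2793]), np.float64(0.0006)) (array([0.4814, 0.2834]), np.float64(0.0057))
side 0.92 [0.452 0.292 0.053] (array([0.4496, 0.2782]), np.float64(0.0038)) (array([0.4554, 0.3046]), np.float64(0.0099))
side 0.77 [0.572 0.307 0.054] (array([0.5723, 0.293 ]), np.float64(0.0012)) (array([0.5719, 0.3209]), np.float64(0.0068))
side 0.7 [0.633 0.01  0.073] (array([0.6331, 0.0047]), np.float64(0.0257)) (array([ 0.6343, -0.0043]), np.float64(0.0218))
from [0.5719 0.2928 0.145 ] yaw 0.112 units [ 2.226  9.734 -0.   ]
from [0.5719 0.2928 0.145 ] yaw 2.021 units [-9.921 -1.13  -0.   ]
```

Call:
play_rows(
  plan=[
    [[0.01,0.02,0.9],[0,0,0],-1],
    [[0,0,0.9],[0,0,0],-1],
    [[0,0,0.9],[0,0,0],-1],
    [[0,0,0.7],[0,0,0],-1],
    [[0,0,0.4],[0,0,0],-1],
    [[0,0,0.2],[0,0,0],-1],
    [[0,0,0],[0,0,0],0],
    [[0,0,0],[0,0,0],1],
    [[0,0,0],[0,0,0],1],
    [[0,0,0],[0,0,0],1],
    [[0,0,0],[0,0,0],1],
    [[0,0,0],[0,0,0],1],
  ],
)

```text
clock: 16.88
position: [0.5722, 0.2938, 0.0449]
tool_rot: [-3.139, -0.002, 0.113]
force: [-0.8, 4.6, 2.4]
grip_width: 0.0432
finger_force: 21.8
```

Call:
play_rows(
  plan=[
    [[0,0,-0.3],[0,0,0],1],
    [[0,0,-0.6],[0,0,0],1],
    [[0,0,-0.8],[0,0,0],1],
    [[0,0,-0.8],[0,0,0],1],
    [[0,0,-0.8],[0,0,0],1],
    [[0,0,-0.74],[0,0,0],1],
    [[0.2,0.6,0],[0,0,0],1],
    [[0.2,0.93,0],[0,0,0],1],
    [[0.2,0.93,0],[0,0,0],1],
    [[0.2,0.93,0],[0,0,0],1],
    [[0.2,0.93,0],[0,0,0],1],
    [[0.2,0.93,0],[0,0,0],1],
    [[0.2,0.93,0],[0,0,0],1],
    [[0.2,0.93,0],[0,0,0],1],
    [[0.2,0.93,0],[0,0,0],1],
    [[0.2,0.93,0],[0,0,0],1],
    [[0.22,0.77,0],[0,0,0],1],
    [[0,0,0],[0,0,-0.5],1],
    [[0,0,0],[0,0,-0.9],1],
    [[0,0,0],[0,0,-0.9],1],
  ],
)

```text
clock: 19.38
position: [0.6546, 0.0559, 0.1449]
tool_rot: [-3.141, 0.0, 0.462]
force: [-0.8, 0.6, -0.7]
grip_width: 0.0431
finger_force: 21.6
```

Call:
play_rows(
  plan=[
    [[0,0,0],[0,0,-0.95],1],
    [[0,0,0],[0,0,-0.95],1],
    [[0,0,0],[0,0,-0.95],1],
    [[0,0,0],[0,0,-0.95],1],
    [[0,0,0],[0,0,-0.95],1],
    [[0,0,0],[0,0,-0.95],1],
    [[0,0,0],[0,0,-0.95],1],
    [[0,0,0],[0,0,-0.95],1],
    [[0,0,0],[0,0,-0.95],1],
    [[0,0,0],[0,0,-0.95],1],
    [[0,0,0],[0,0,-0.9],1],
    [[0,0,0],[0,0,0],1],
    [[0,0,0],[0,0,0],1],
  ],
)

```text
clock: 21.0
position: [0.6546, 0.0562, 0.1449]
tool_rot: [-3.141, -0.0, 2.014]
force: [-0.0, -0.8, -1.5]
grip_width: 0.0431
finger_force: 21.6
```

```bash
python3 - <<'E'
from h import *
go(.6544,.0572,.0665); print(bot.observe()['qpos'].round(2))
E
```

```text
from [0.6546 0.0562 0.1449] yaw 2.0142 units [0.04  0.012 3.136]
[ 0.28  0.79 -0.75  1.57  0.6   1.03 -0.19]
```

Call:
play_rows(
  plan=[
    [[0.04,0.01,0.6],[0,0,0],1],
    [[0,0,0.7],[0,0,0],1],
    [[0,0,0.6],[0,0,0],1],
    [[0,0,0.5],[0,0,0],1],
    [[0,0,0.3],[0,0,0],1],
    [[0,0,0.2],[0,0,0],1],
    [[0,0,0.18],[0,0,0],1],
    [[0,0,0],[0,0,0],1],
    [[0,0,0],[0,0,0],1],
  ],
)

```text
clock: 22.12
position: [0.6544, 0.0576, 0.0683]
tool_rot: [3.141, 0.0, 2.018]
force: [0.2, 1.2, -1.3]
grip_width: 0.0433
finger_force: 21.6
```

Call:
play_rows(
  plan=[
    [[0,0,0.04],[0,0,0],1],
    [[0,0,0],[0,0,0],1],
    [[0,0,0],[0,0,0],-0.1],
    [[0,0,0],[0,0,0],-0.3],
    [[0,0,0],[0,0,0],-0.5],
    [[0,0,0],[0,0,0],-0.5],
    [[0,0,-0.5],[0,0,0],-0.5],
    [[0,0,-0.8],[0,0,0],-0.5],
    [[0,0,-0.9],[0,0,0.9],-0.5],
    [[0,0,-0.9],[0,0,0.9],-1],
    [[0,0,0],[0,0,0.91],-1],
    [[0,0,0],[0,0,0.91],-1],
    [[0,0,0],[0,0,0.91],-1],
    [[0,0,0],[0,0,0.91],-1],
    [[0,0,0],[0,0,0.91],-1],
    [[0,0,0],[0,0,0.91],-1],
    [[0,0,0],[0,0,0.91],-1],
    [[0,0,0],[0,0,0.91],-1],
    [[0,0,0],[0,0,0.91],-1],
    [[0,0,0],[0,0,0.91],-1],
  ],
)

```text
clock: 24.62
position: [0.6546, 0.0581, 0.1462]
tool_rot: [-3.141, -0.002, 0.379]
force: [-0.4, 0.1, -0.1]
grip_width: 0.0855
finger_force: 0.0
```

Call:
play_rows(
  plan=[
    [[0,0,0],[0,0,0.91],-1],
    [[0,0,0],[0,0,0.91],-1],
    [[-0.65,-0.88,0],[0,0,0],-1],
    [[-0.65,-0.88,0],[0,0,0],-1],
    [[-0.65,-0.88,0],[0,0,0],-1],
    [[-0.65,-0.88,0],[0,0,0],-1],
    [[-0.65,-0.88,0],[0,0,0],-1],
    [[-0.65,-0.88,0],[0,0,0],-1],
    [[-0.65,-0.88,0],[0,0,0],-1],
    [[-0.65,-0.88,0],[0,0,0],-1],
    [[-0.65,-0.88,0],[0,0,0],-1],
    [[-0.65,-0.88,0],[0,0,0],-1],
    [[-0.65,-0.88,0],[0,0,0],-1],
    [[0,0,0],[0,0,0],-1],
    [[0,0,0],[0,0,0],-1],
  ],
)

```text
clock: 26.5
position: [0.4506, 0.2786, 0.1454]
tool_rot: [-3.141, -0.001, 0.11]
force: [-0.8, -0.2, 0.3]
grip_width: 0.0854
finger_force: 0.0
```

```bash
python3 - <<'E'
from h import *
go(.4488,.279,.044)
f=grab_frame('wrist')
f2=grab_frame('side')
for c,ff in (('wrist',f),('side',f2)):
  for r in regions_of('egg_1',c)[:6]:
    P=world(ff,r['mask']); z=np.median(P,0); 
    if r['p']>.25: print(c,round(r['p'],2),z.round(3),*[(np.round(fit_egg(P,q)[0],4),round(fit_egg(P,q)[1],4)) for q in (.038,.06)])
q=[.4488,.279,.145]
go(.593,.0786,.145,q,.45)
E
```

```text
from [0.4506 0.2786 0.1454] yaw 0.1097 units [-0.071 -0.025  4.057]
wrist 0.8 [0.454 0.279 0.061] (array([0.4483, 0.2788]), np.float64(0.0007)) (array([0.4401, 0.2764]), np.float64(0.0086))
side 0.73 [0.633 0.011 0.076] (array([0.6348, 0.0078]), np.float64(0.013)) (array([ 0.6348, -0.0042]), np.float64(0.0014))
side 0.68 [0.452 0.292 0.054] (array([0.4494, 0.2782]), np.float64(0.001)) (array([0.455 , 0.3057]), np.float64(0.0066))
side 0.63 [0.654 0.072 0.073] (array([0.6552, 0.0648]), np.float64(0.0156)) (array([0.6559, 0.0568]), np.float64(0.0093))
side 0.55 [0.573 0.032 0.074] (array([0.5727, 0.0269]), np.float64(0.0271)) (array([0.573, 0.017]), np.float64(0.0231))
from [0.4488 0.279  0.145 ] yaw 0.45 units [ 1.707  9.727 -0.   ]
```

Call:
play_rows(
  plan=[
    [[-0.07,-0.01,0.9],[0,0,0],-1],
    [[0,0,0.9],[0,0,0],-1],
    [[0,0,0.9],[0,0,0],-1],
    [[0,0,0.7],[0,0,0],-1],
    [[0,0,0.4],[0,0,0],-1],
    [[0,0,0.26],[0,0,0],-1],
    [[0,0,0],[0,0,0],0],
    [[0,0,0],[0,0,0],1],
    [[0,0,0],[0,0,0],1],
    [[0,0,0],[0,0,0],1],
    [[0,0,0],[0,0,0],1],
    [[0,0,0],[0,0,0],1],
  ],
)

```text
clock: 28.2
position: [0.4486, 0.2793, 0.0435]
tool_rot: [-3.141, -0.001, 0.11]
force: [-0.7, 2.1, 6.9]
grip_width: 0.0428
finger_force: 21.3
```

Call:
play_rows(
  plan=[
    [[0,0,-0.3],[0,0,0],1],
    [[0,0,-0.6],[0,0,0],1],
    [[0,0,-0.8],[0,0,0],1],
    [[0,0,-0.8],[0,0,-0.75],1],
    [[0,0,-0.8],[0,0,-0.75],1],
    [[0,0,-0.74],[0,0,-0.76],1],
    [[0.15,0.55,0],[0,0,0],1],
    [[0.15,0.93,0],[0,0,0],1],
    [[0.15,0.93,0],[0,0,0],1],
    [[0.15,0.93,0],[0,0,0],1],
    [[0.15,0.93,0],[0,0,0],1],
    [[0.15,0.93,0],[0,0,0],1],
    [[0.15,0.93,0],[0,0,0],1],
    [[0.15,0.93,0],[0,0,0],1],
    [[0.15,0.93,0],[0,0,0],1],
    [[0.15,0.93,0],[0,0,0],1],
    [[0.2,0.8,0],[0,0,0],1],
    [[0,0,0],[0,0,0],1],
    [[0,0,0],[0,0,0],1],
    [[0,0,0],[0,0,0],1],
  ],
)

```text
clock: 30.7
position: [0.5917, 0.0788, 0.1441]
tool_rot: [-3.141, 0.0, 0.449]
force: [-0.6, 0.3, -1.1]
grip_width: 0.0431
finger_force: 20.8
```

```bash
python3 - <<'E'
from h import *
go(.593,.0786,.0665)
E
```

```text
from [0.5917 0.0788 0.1441] yaw 0.4495 units [0.041 0.031 3.103]
```

Call:
play_rows(
  plan=[
    [[0.04,0.03,0.6],[0,0,0],1],
    [[0,0,0.7],[0,0,0],1],
    [[0,0,0.6],[0,0,0],1],
    [[0,0,0.5],[0,0,0],1],
    [[0,0,0.3],[0,0,0],1],
    [[0,0,0.2],[0,0,0],1],
    [[0,0,0.18],[0,0,0],1],
    [[0,0,0.03],[0,0,0],1],
    [[0,0,0],[0,0,0],1],
  ],
)

```text
clock: 31.82
position: [0.5938, 0.0787, 0.0668]
tool_rot: [-3.141, -0.002, 0.449]
force: [0.6, 4.8, 3.9]
grip_width: 0.0426
finger_force: 21.2
```

Call:
play_rows(
  plan=[
    [[0,0,0],[0,0,0],-0.1],
    [[0,0,0],[0,0,0],-0.3],
    [[0,0,0],[0,0,0],-0.5],
    [[0,0,0],[0,0,0],-0.5],
    [[0,0,-0.5],[0,0,0],-0.5],
    [[0,0,-0.8],[0,0,0],-0.5],
    [[0,0,-1],[0,0,0],-0.5],
    [[0,0,-1],[0,0,0],-0.5],
    [[0,0,-1],[0,0,0],-0.5],
    [[0,0,-1],[0,0,0],-0.5],
    [[0,0,0],[0,0,0],-0.5],
  ],
)

```text
clock: 33.2
position: [0.5943, 0.0782, 0.202]
tool_rot: [3.14, -0.004, 0.449]
force: [0.0, 0.1, 0.1]
grip_width: 0.0638
finger_force: 0.0
```

```bash
python3 - <<'E'
from h import *
go(.4915,-.291,.20)
f=grab_frame('wrist'); save(f,'w4.png')
f2=grab_frame('side')
for c,ff in (('wrist',f),('side',f2)):
  for r in regions_of('egg_1',c)[:6]:
    P=world(ff,r['mask']); z=np.median(P,0); 
    if r['p']>.2: print(c,round(r['p'],2),z.round(3),np.percentile(P[:,2],98).round(4),*[(np.round(fit_egg(P,q)[0],4),round(fit_egg(P,q)[1],4)) for q in (.06,)])
E
```

```text
from [0.5943 0.0782 0.202 ] yaw 0.4487 units [-10.109  11.521   0.08 ]
wrist 0.92 [0.655 0.061 0.083] 0.0898 (array([0.655 , 0.0571]), np.float64(0.001))
wrist 0.75 [0.635 0.003 0.082] 0.0896 (array([ 0.6334, -0.0037]), np.float64(0.0008))
wrist 0.74 [0.577 0.024 0.082] 0.0893 (array([0.5719, 0.0174]), np.float64(0.0024))
wrist 0.71 [0.598 0.081 0.083] 0.0897 (array([0.5936, 0.079 ]), np.float64(0.0011))
wrist 0.22 [0.611 0.047 0.044] 0.0533 (array([0.6079, 0.0482]), np.float64(0.0547))
side 0.83 [0.593 0.094 0.075] 0.0894 (array([0.5945, 0.0788]), np.float64(0.0012))
side 0.82 [0.571 0.032 0.076] 0.0892 (array([0.5731, 0.0173]), np.float64(0.0013))
side 0.58 [0.654 0.072 0.074] 0.0898 (array([0.6558, 0.0569]), np.float64(0.0013))
side 0.48 [0.631 0.01  0.076] 0.0892 (array([ 0.6347, -0.0039]), np.float64(0.0181))
```

View pics/w4.png

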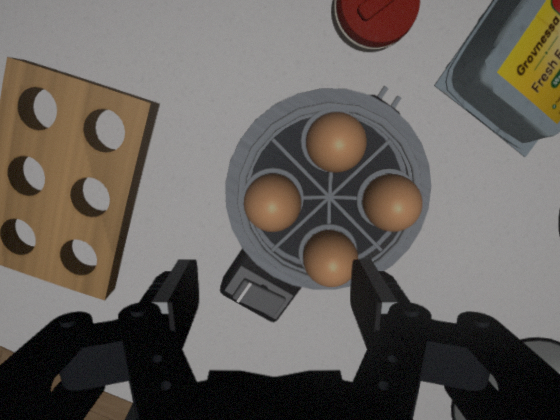

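All four eggs stand in their seats, at (336,142), (273,202), (393,202) and (330,258), and the tray is empty. Next is the lid.

Call:
play_rows(
  plan=[
    [[-0.78,0.88,0],[0,0,0],-1],
    [[-0.78,0.88,0],[0,0,0],-1],
    [[-0.78,0.88,0],[0,0,0],-1],
    [[-0.78,0.88,0],[0,0,0],-1],
    [[-0.78,0.89,0],[0,0,0],-1],
    [[-0.78,0.89,0],[0,0,0],-1],
    [[-0.78,0.89,0],[0,0,0],-1],
    [[-0.78,0.89,0],[0,0,0],-1],
    [[-0.78,0.89,0],[0,0,0],-1],
    [[-0.78,0.89,0],[0,0,0],-1],
    [[-0.78,0.89,0],[0,0,0],-1],
    [[-0.78,0.89,0],[0,0,0],-1],
    [[-0.78,0.89,0],[0,0,0],-1],
    [[0,0,0],[0,0,0],-1],
    [[0,0,0],[0,0,0],-1],
    [[0,0,0],[0,0,0],-1],
  ],
)

```text
clock: 35.4
position: [0.4903, -0.2908, 0.1987]
tool_rot: [-3.141, -0.0, 0.45]
force: [1.0, -0.2, -0.5]
grip_width: 0.0854
finger_force: 0.0
```

```bash
python3 - <<'E'
from h import *
f=grab_frame('wrist'); save(f,'w5.png')
P=world(f); k=P[(P[:,2]>.07)&(P[:,2]<.095)&(np.hypot(P[:,0]-.4915,P[:,1]+.291)<.05)]
print(len(k)); 
if len(k): t=k[k[:,2]>.08]; print(t.mean(0),(t.min(0)+t.max(0))/2,np.ptp(t,axis=0)); go(*((t.min(0)+t.max(0))/2)[:2],.079)
for r in regions_of('lid','wrist')[:2]: print(r['p'],r['box'])
go(.4915,-.292,.079)
E
```

```text
1374
[ 0.49082425 -0.29765409  0.08410626] [ 0.49015726 -0.29797457  0.08349468] [0.02929552 0.02910046 0.00687682]
from [ 0.4903 -0.2909  0.1987] yaw 0.45 units [-0.128  0.253  4.79 ]
0.92 [185.3, 94.2, 377.4, 287.1]
from [ 0.4902 -0.291   0.1988] yaw 0.4499 units [0.029 0.056 4.791]
```

View pics/w5.png

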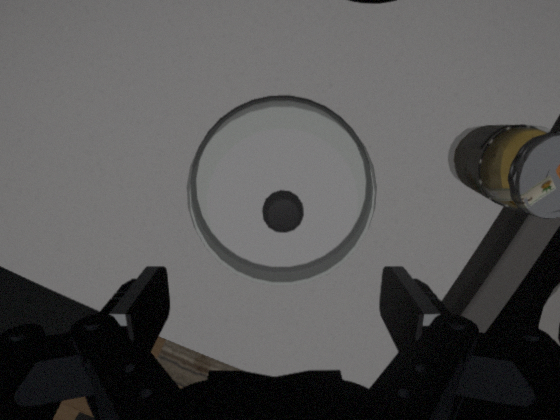

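The lid sits upright with its knob at (283,212), which puts it at (0.4906, -0.2978). The jar at (530,170) is well clear.

Call:
play_rows(
  plan=[
    [[-0.12,0.25,0.9],[0,0,0],-1],
    [[0,0,0.9],[0,0,0],-1],
    [[0,0,0.9],[0,0,0],-1],
    [[0,0,0.9],[0,0,0],-0.6],
    [[0,0,0.6],[0,0,0],-0.4],
    [[0,0,0.4],[0,0,0],-0.2],
    [[0,0,0.19],[0,0,0],0],
    [[0,0,0],[0,0,0],0],
    [[0,0,0],[0,0,0],0.3],
    [[0,0,0],[0,0,0],1],
    [[0,0,0],[0,0,0],1],
    [[0,0,0],[0,0,0],1],
    [[0,0,0],[0,0,0],1],
  ],
  newtons=30,
)

```text
clock: 37.12
position: [0.4903, -0.2988, 0.0795]
tool_rot: [3.141, -0.0, 0.449]
force: [-0.0, 0.7, 6.1]
grip_width: 0.0282
finger_force: 29.6
```

Call:
play_rows(
  plan=[
    [[0,0,-0.4],[0,0,0],1],
    [[0,0,-0.8],[0,0,0],1],
    [[0,0,-0.8],[0,0,0],1],
    [[0,0,-0.8],[0,0,0],1],
    [[0,0,-0.8],[0,0,0],1],
    [[0,0,-0.8],[0,0,0],1],
    [[0,0,-0.8],[0,0,0],1],
    [[0,0,0],[0,0,0],1],
  ],
)

```text
clock: 38.12
position: [0.4904, -0.299, 0.2106]
tool_rot: [3.14, -0.001, 0.449]
force: [0.7, -0.7, -1.4]
grip_width: 0.0279
finger_force: 29.9
```

Call:
play_rows(
  plan=[
    [[0.5,-0.48,0],[0,0,0],1],
    [[0.83,-0.8,0],[0,0,0],1],
    [[0.83,-0.8,0],[0,0,0],1],
    [[0.83,-0.8,0],[0,0,0],1],
    [[0.83,-0.8,0],[0,0,0],1],
    [[0.83,-0.8,0],[0,0,0],1],
    [[0.83,-0.8,0],[0,0,0],1],
    [[0.83,-0.8,0],[0,0,0],1],
    [[0.83,-0.8,0],[0,0,0],1],
    [[0.83,-0.8,0],[0,0,0],1],
    [[0.83,-0.8,0],[0,0,0],1],
    [[0.83,-0.8,0],[0,0,0],1],
    [[0.65,-0.68,0],[0,0,0],1],
    [[0,0,0],[0,0,0],1],
    [[0,0,0],[0,0,0],1],
    [[0,0,0],[0,0,0],1],
  ],
)

```text
clock: 40.12
position: [0.6132, 0.0367, 0.2088]
tool_rot: [3.142, 0.001, 0.448]
force: [0.1, 0.3, -1.1]
grip_width: 0.0285
finger_force: 29.9
```

```bash
python3 - <<'E'
from h import *
go(.6133,.0373,.1235)
f=grab_frame('side'); save(f,'s3.png')
import cv2
r=regions_of('lid','side')[0]; P=world(f,r['mask']); print(r['p'],r['box'])
q=P[P[:,2]>.15]; print('z lo/hi',np.percentile(P[:,2],[1,5,50,99]).round(3))
f=grab_frame('wrist'); P=world(f)
# lid rim ring (edge) seen from above
k=P[(np.hypot(P[:,0]-.6133,P[:,1]-.0373)<.1)&(P[:,2]>.11)&(P[:,2]<.2)]; print(len(k))
for b in np.arange(.11,.2,.01):
    m=(k[:,2]>=b)&(k[:,2]<b+.01); print(round(b,2),m.sum(), end=' | ')
cv2.imwrite('pics/s3c.png',cv2.resize(cv2.imread('pics/s3.png')[100:280,180:380],None,fx=3,fy=3))
E
```

```text
from [0.6132 0.0367 0.2088] yaw 0.4481 units [ 0.014 -0.021  3.412]
0.77 [223.1, 161.2, 297.3, 208.4]
z lo/hi [0.067 0.135 0.174 0.204]
54894
0.11 0 | 0.12 0 | 0.13 435 | 0.14 0 | 0.15 0 | 0.16 1294 | 0.17 2878 | 0.18 36859 | 0.19 13428 |
```

View pics/s3c.png

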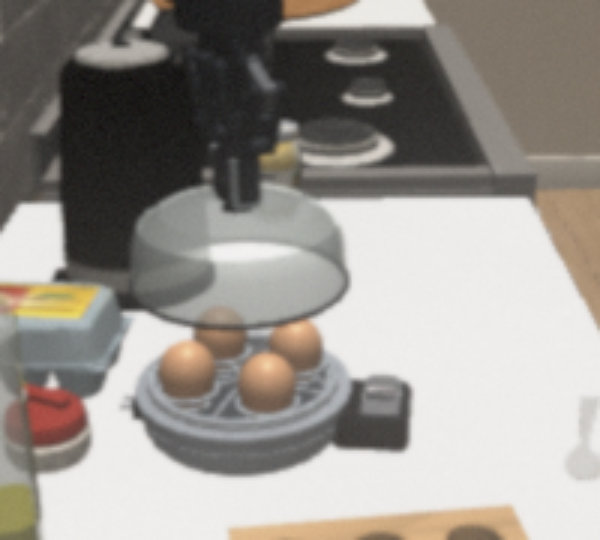

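The side view shows the lid held over the cooker, close to level, with all four eggs in place beneath it. I'll check tilt and centre with numbers before lowering.

```bash
python3 - <<'E'
from h import *
for cam in ('wrist','side'):
    f=grab_frame(cam); P=world(f); k=P[(np.hypot(P[:,0]-.6133,P[:,1]-.0373)<.1)&(P[:,2]>.12)&(P[:,2]<.143)&(np.hypot(P[:,0]-.6133,P[:,1]-.0373)>.07)]
    print(cam,len(k),np.percentile(k[:,2],[2,50,98]),k.min(0),k.max(0))
    if len(k)>30:
        A=np.c_[k[:,:2]-[.6133,.0373],np.ones(len(k))]; s=least_squares(lambda x:A@x-k[:,2],[0,0,.13],loss='soft_l1',f_scale=.001); print('plane slopes,z',s.x.round(4)); print('circ',fit_circ(k,.082,[.6133,.0373]))
        a=np.arctan2(k[:,1]-.0373,k[:,0]-.6133)
        for b in np.arange(-3.14,3.14,.5):
            m=(a>=b)&(a<b+.5)
            if m.sum()>5: print(round(b,1),m.sum(),np.median(k[m,2]).round(4),np.hypot(k[m,0]-.6133,k[m,1]-.0373).mean().round(4))
E
```

```text
wrist 438 [0.13235987 0.13404885 0.1356013 ] [0.6572801  0.02581107 0.13100407] [0.69705212 0.10690956 0.13667129]
plane slopes,z [0.023  0.0075 0.1321]
circ (array([0.61419738, 0.03668545]), np.float64(0.0005333210374120923))
-0.1 179 0.134 0.0828
0.4 229 0.1341 0.0823
0.9 30 0.1336 0.0824
side 398 [0.13156058 0.13663096 0.14269676] [0.53200291 0.03979611 0.13024039] [0.69678791 0.12109348 0.14294572]
plane slopes,z [-0.0005  0.0032  0.1365]
circ (array([0.61471489, 0.03541964]), np.float64(0.0013897353281822262))
-0.1 9 0.1351 0.0829
0.4 51 0.1368 0.0818
0.9 87 0.1365 0.0809
1.4 102 0.1368 0.0803
1.9 85 0.1366 0.0796
2.4 52 0.1366 0.0797
2.9 12 0.1355 0.0804
```

Call:
play_rows(
  plan=[
    [[0,-0.03,0.4],[0,0,0],1],
    [[0,0,0.7],[0,0,0],1],
    [[0,0,0.7],[0,0,0],1],
    [[0,0,0.6],[0,0,0],1],
    [[0,0,0.4],[0,0,0],1],
    [[0,0,0.3],[0,0,0],1],
    [[0,0,0.15],[0,0,0],1],
    [[0,0,0],[0,0,0],1],
    [[0,0,0],[0,0,0],1],
  ],
)

```text
clock: 41.5
position: [0.6134, 0.0379, 0.1282]
tool_rot: [3.141, -0.001, 0.449]
force: [0.4, 0.2, -0.5]
grip_width: 0.0279
finger_force: 29.9
```

Call:
play_rows(
  plan=[
    [[0,0,0.08],[0,0,0],1],
    [[0,0,0.06],[0,0,0],1],
    [[0,0,0],[0,0,0],1],
    [[0,0,0],[0,0,0],1],
  ],
)

```text
clock: 42.0
position: [0.6132, 0.0379, 0.1243]
tool_rot: [-3.142, -0.0, 0.449]
force: [0.1, 0.4, -0.3]
grip_width: 0.0281
finger_force: 29.9
```

Call:
play_rows(
  plan=[
    [[0,0,0.05],[0,0,0],1],
    [[0,0,0.03],[0,0,0],1],
    [[0,0,0],[0,0,0],1],
    [[0,0,0],[0,0,0],1],
  ],
)

```text
clock: 42.5
position: [0.6136, 0.0379, 0.1233]
tool_rot: [3.141, -0.001, 0.449]
force: [-3.5, -0.1, 13.1]
grip_width: 0.0281
finger_force: 31.1
```

Call:
play_rows(
  plan=[
    [[0,0,-0.02],[0,0,0],0.2],
    [[0,0,0],[0,0,0],0],
    [[0,0,0],[0,0,0],-0.2],
    [[0,0,0],[0,0,0],-0.3],
    [[0,0,0],[0,0,0],-0.3],
    [[0,0,-0.4],[0,0,0],-0.3],
    [[0,0,-0.8],[0,0,0],-0.3],
    [[0,0,-0.9],[0,0,0.95],-0.3],
    [[0,0,-0.9],[0,0,0.95],0],
    [[0,0,0],[0,0,0.95],1],
    [[0,0,0],[0,0,0.97],1],
    [[-0.8,-0.18,0],[0,0,0],1],
    [[-0.9,-0.18,0],[0,0,0],1],
    [[-0.9,-0.18,0],[0,0,0],1],
    [[-0.9,-0.18,0],[0,0,0],1],
    [[-0.95,-0.18,0],[0,0,0],1],
    [[0,0,0],[0,0,0],1],
    [[0,0,0],[0,0,0],1],
  ],
)

```text
clock: 44.75
position: [0.5064, 0.0739, 0.1988]
tool_rot: [-3.141, -0.002, -0.124]
force: [-1.2, -0.1, 0.2]
grip_width: -0.0
finger_force: 0.0
```

```bash
python3 - <<'E'
from h import *
go(.5054,.0738,.0675)
f=grab_frame('wrist'); save(f,'w6.png')
P=world(f)
r=np.hypot(P[:,0]-.6133,P[:,1]-.0373); k=P[(r>.076)&(r<.092)&(P[:,2]>.038)&(P[:,2]<.06)]
kn=P[(P[:,2]>.122)&(P[:,2]<.135)&(r<.03)]
if len(kn): print('knob',(kn.min(0)+kn.max(0))/2,np.ptp(kn,axis=0))
f2=grab_frame('side'); rr=regions_of('lid','side')[0]; Q=world(f2,rr['mask']); print('side lid',rr['p'],np.percentile(Q[:,2],[1,99]).round(4)); t=Q[Q[:,2]>.12]; print(t.mean(0) if len(t) else '')
Q2=world(f2); r2=np.hypot(Q2[:,0]-.6133,Q2[:,1]-.0373); a=np.arctan2(Q2[:,1]-.0373,Q2[:,0]-.6133)
# dome surface at mid height by angle -> tilt
D=P[(r<.06)&(r>.02)&(P[:,2]>.09)&(P[:,2]<.115)]
if len(D): A=np.c_[D[:,:2]-[.6133,.0373],np.ones(len(D))]; rho=np.hypot(*(D[:,:2]-[.6133,.0373]).T); B=np.c_[A,rho**2]; print('dome slopes',np.linalg.lstsq(B,D[:,2],rcond=None)[0].round(4),len(D))
E
```

```text
from [0.5064 0.0739 0.1988] yaw -0.1244 units [-0.038  0.009  5.252]
knob [0.61310717 0.03762976 0.1263963 ] [0.02827419 0.02988868 0.00875214]Traceback (most recent call last):
  File "<stdin>", line 8, in <module>
IndexError: list index out of range
```

View pics/w6.png

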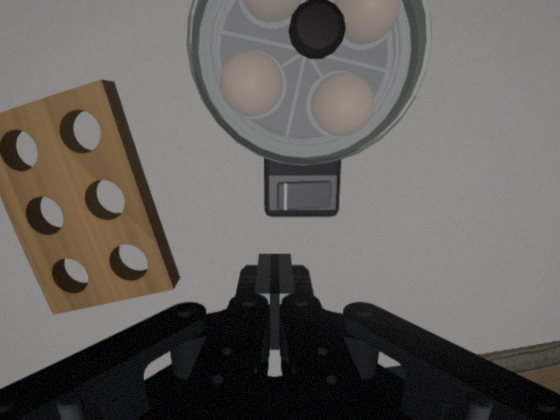

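The lid sits concentric on the cooker with its knob at (317,28). The rocker's raised left end is at (285,195), and the closed fingertips at (275,275) are lined up to come down on it.

```bash
python3 - <<'E'
from h import *
f=grab_frame('wrist'); P=world(f); r=np.hypot(P[:,0]-.6131,P[:,1]-.0376)
kn=P[(r<.011)&(P[:,2]>.1)]; A=np.c_[kn[:,:2]-[.6131,.0376],np.ones(len(kn))]; print('knob top plane',np.linalg.lstsq(A,kn[:,2],rcond=None)[0].round(4),len(kn))
# switch pad again, in cooker frame
for x in regions_of('switch','wrist')[:1]:
    Q=world(f,x['mask']); Q=Q[Q[:,2]>.043]; d=Q[:,:2]-[.6131,.0373]; X=d@[.992,-.124]; Y=d@[.124,.992]
    print(x['p'],'X',np.percentile(X,[2,98]).round(4),'Y',np.percentile(Y,[2,98]).round(4)); 
    for b in np.arange(-.03,.03,.005):
        m=(Y>=b)&(Y<b+.005)
        if m.sum()>3: print(round(b,3),np.median(Q[m,2]).round(4),end='; ')
E
```

```text
knob top plane [0.0022 0.0006 0.1286] 1518
0.81 X [-0.1189 -0.0979] Y [-0.0215  0.0198]
-0.025 0.0455; -0.02 0.0462; -0.015 0.0469; -0.01 0.0477; -0.005 0.0485; 0.0 0.0494; 0.005 0.0502; 0.01 0.0514; 0.015 0.0518; 0.02 0.0507;
```

Call:
play_rows(
  plan=[
    [[-0.04,0,0.9],[0,0,0],1],
    [[0,0,0.9],[0,0,0],1],
    [[0,0,0.9],[0,0,0],1],
    [[0,0,0.9],[0,0,0],1],
    [[0,0,0.8],[0,0,0],1],
    [[0,0,0.5],[0,0,0],1],
    [[0,0,0.3],[0,0,0],1],
    [[0,0,0],[0,0,0],1],
    [[0,0,0],[0,0,0],1],
  ],
)

```text
clock: 46.12
position: [0.5049, 0.0741, 0.0683]
tool_rot: [-3.141, -0.001, -0.124]
force: [0.2, -0.7, -1.2]
grip_width: 0.0002
finger_force: 0.0
```

Call:
play_rows(
  plan=[
    [[0,0,0.1],[0,0,0],1],
    [[0,0,0.1],[0,0,0],1],
    [[0,0,0],[0,0,0],1],
    [[0,0,0],[0,0,0],1],
  ],
)

```text
clock: 46.62
position: [0.5045, 0.074, 0.0628]
tool_rot: [3.141, 0.0, -0.124]
force: [0.0, -0.1, 0.1]
grip_width: 0.0002
finger_force: 0.2
```

Call:
play_rows(
  plan=[
    [[0,0,0.06],[0,0,0],1],
    [[0,0,0.04],[0,0,0],1],
    [[0,0,0],[0,0,0],1],
    [[0,0,0],[0,0,0],1],
  ],
)

```text
clock: 47.12
position: [0.5046, 0.074, 0.0603]
tool_rot: [3.142, -0.0, -0.124]
force: [-0.0, 1.6, 2.5]
grip_width: 0.0001
finger_force: 0.9
```

Call:
play_rows(
  plan=[
    [[0,0,0.06],[0,0,0],1],
    [[0,0,0],[0,0,0],1],
    [[0,0,0],[0,0,0],1],
  ],
)

```text
clock: 47.5
position: [0.5047, 0.0742, 0.059]
tool_rot: [-3.141, -0.0, -0.124]
force: [-1.5, 2.2, 9.4]
grip_width: 0.0001
finger_force: 4.7
```

Call:
play_rows(
  plan=[
    [[0,0,0.05],[0,0,0],1],
    [[0,0,0],[0,0,0],1],
    [[0,0,0],[0,0,0],1],
  ],
)

```text
clock: 47.88
position: [0.5048, 0.0742, 0.0585]
tool_rot: [-3.141, -0.001, -0.124]
force: [-6.2, 1.3, 28.4]
grip_width: -0.0
finger_force: 13.7
```

Call:
play_rows(
  plan=[
    [[0,0,-0.4],[0,0,0],1],
    [[0,0,-0.8],[0,0,0],1],
    [[0,0,-0.9],[0,0,0],1],
    [[0,0,-0.9],[0,0,0],1],
    [[0,0,-0.9],[0,0,0],1],
    [[0,0,-0.9],[0,0,0],1],
    [[0,0,-0.6],[0,0,0],1],
    [[0,0,0],[0,0,0],1],
    [[0,0,0],[0,0,0],1],
  ],
)

```text
clock: 49.0
position: [0.5042, 0.0739, 0.1918]
tool_rot: [3.141, 0.001, -0.124]
force: [-0.1, -0.6, -0.4]
grip_width: 0.0004
finger_force: 0.0
```

```bash
python3 - <<'E'
from h import *
f=grab_frame('wrist'); P=world(f); r=np.hypot(P[:,0]-.6131,P[:,1]-.0376)
kn=P[(r<.011)&(P[:,2]>.1)]; print('knob',kn.mean(0).round(4))
d=P[:,:2]-[.6131,.0373]; X=d@[.992,-.124]; Y=d@[.124,.992]
for b in np.arange(-.022,.022,.004):
    m=(Y>=b)&(Y<b+.004)&(X>-.117)&(X<-.1)&(P[:,2]<.06)
    if m.sum()>3: print(round(b,3),np.median(P[m,2]).round(4),end='; ')
E
```

```text
knob [0.6127 0.0377 0.1286]
-0.022 0.0517; -0.018 0.0513; -0.014 0.051; -0.01 0.05; -0.006 0.0498; -0.002 0.0489; 0.002 0.0483; 0.006 0.0477; 0.01 0.047; 0.014 0.047; 0.018 0.0457;
```

```bash
python3 -c "
from workcell import bot
print(bot.job_done())"
```

```text
the job is handed in; nothing more can be done
None
```

The three tray eggs are in the empty seats point down beside the one already there, the lid is level and fully down on the cooker, and the rocker was pressed fully on last. I handed the job in at about 49 s of the 72 s; no verdict came back.

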